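# Lock a pull-out tea rack with its tapered pin

## Robot

A 6-joint arm with a two-finger parallel gripper is mounted at the origin on the work surface. World frame = base frame: x ahead of the robot, y to its left, z up, the work surface at z = 0. Lengths are in m, angles in rad, forces in N, time in s.
With the tool pointing down it reaches from about 0.3 to 0.85 m from the base axis. Payload 5.4 kg.
Tool frame: the origin (TCP) lies midway between the tips of the shut fingers; the grasp point (between the pads) lies 19 mm behind it; z points along the fingers, y is the direction in which the jaws open and shut (so a half turn about z gives the same grasp; the last joint's range is limited). The gripper opens to 85 mm and grips with 20 to 120 N. Pads are 22 mm wide; open, the fingers measure 114 mm over their backs; the gripper's body (76 mm by 85 mm) begins 54 mm behind the grasp point. The pads swing forward as they close: fully open they stand 13 mm farther back than shut.
Start: joints at [1.038, 0.158, 1.597, -0, 1.386, -0.21], TCP at [0.182, 0.545, 0.231] pointing down, gripper open.
Joint ranges: [-2.91, 2.91], [-0.94, 2.29], [0.18, 2.7], [-1.29, 4.43], [0.17, 2.64], [-3, 3]. Speed limits (rad/s): [2.57, 2.57, 3.14, 3.14, 3.14, 3.14].

## Interface

Orientations are given as a unit quaternion [x, y, z, w].
In Python, from plant import ctrl, vision, hand_in gives the robot as it stands.
- The arm moves only by the tool carry_out, never from a script. Its argument "targets" is a list of rows, each a list of 3 entries, a list of its own where there are three numbers: the turn, a rotation vector about the tool's x, y, z in rad, then the shift along the tool's x, y, z in mm, then the closure, from -1 (fully open) to 1 (shut), so that 0 is half open. A call has 1 to 20 rows; each row is the pose to reach, as a shift and turn from the pose measured when the call began, along the tool's axes at that moment; what a row does not reach only later rows make up. A row lasts 1/12 s, in which the tool goes at most 41.7 mm and 7.16 degrees, less where a joint would pass 70% of its speed; a pose out of reach is approached as far as the arm can. A call with a gripper value outside its range is refused whole. The fingers move at their own pace and stop on an object; "grip_force" is the grip in N (left out, the last holds). Time passes only in rows, so rows that repeat a pose let the fingers close. It gives the time, the measured TCP pose, the force and the opening at its end, in the units of the state.
- ctrl.get_obs(): the state, without advancing time (a new reading comes with each control period).
- vision.grab_frame(name): name is "side" or "top" or "wrist"; returns the picture (384x512x3 uint8, blue, green, red); there is no depth.
- vision.calibration(name): a dict with "camera_matrix" (3x3 intrinsics, pixels), "k1" (the pictures are not rectified: a ray, as slopes to the right and down, at radius r is drawn at 1 + k1 r^2 times it, then the intrinsics apply), "cam_to_world" (4x4, takes a point from camera to world coordinates). Camera axes: x right, y up, looking along -z (the intrinsics and any distortion apply to the point x, -y, -z); pixel columns grow to the right and rows downward; lengths in m; the calibration is good to about 2 mm. A picture is of the moment at which its call begins: read the wrist's pose just before it. calibration takes no time and is no camera call; for the wrist camera it gives the pose at the moment of the call.
- hand_in(): hands the job in, once; it reports no verdict.
The state is a dict: "t": time; "q": joint angles; "joint_velocities": joint speeds; "joint_torque": joint torques, N m; "ee_pos": TCP position; "tcp_rot": TCP orientation; "force": force on the tool from outside, world axes, zero at the start; "ft_torque": the same for the moment, N m; "finger_gap": finger opening in m.
Only numpy, scipy, OpenCV 4.12 (cv2) and the standard library are available. Lean on these libraries where they do the work, as an engineer would, in place of code of your own. Each camera call takes 0.05 s, during which the arm holds its last target.

## Task

Push the white pull-out tea rack back in along its runner until it meets its stop. Then take the tapered lock pin out of its wooden stand and drive it gently down through the hole in the rack's front tongue and on through the catch plate hidden beneath, feeling your way so that the taper pulls the two holes into line, until the pin's collar sits flush on the tongue; let go of it there. Never force the pin (at most 35 N on the rack, 15 N on the catch plate), do not upset what stands on the rack, and leave the things on the table where they are.

Things in the scene. Friction and masses are not known exactly. Their poses are not given: they have to be found in the camera images.
- rack (a joint): How far the white plastic rack is pulled out towards its front: 0 = in, against its rear stop, at most 0.09 m. It starts 0.035 to 0.065 m out, slides along its own x with about 2 N of friction and stays where it is left. It also has side play, up to 10 mm either way along its y, with about 2 N of friction.
- rack_front (a point): Middle of the outer face of the rack's front wall, the place to push, 80 mm above the table. The wall is 130 mm wide, from 56 to 101 mm up. Axes turn with the rack: +x points into the rack (the way to push, square to the wall), y along the wall, z up. Fingertips here stay above the tongue. The rack is 340 mm long.
- tongue_hole (a point): Centre of the hole in the rack's tongue, on its top face, 56 mm above the table; axes as the rack's (-x to its front). The tongue is a flat white tab, 52 mm wide, 8 mm thick, that sticks out 85 mm from the front wall; its hole is 22 mm wide, 55 mm in front of the wall, and moves with the rack. The catch plate is 1.5 mm beneath.
- pin_head (a point): Centre of the black cylindrical grip, 22 mm wide and 35 mm tall, of the loose steel lock pin (100 g). 18 to 23 mm below it a collar 32 mm wide, then a shank 20 mm wide, 20 mm long, then a 28 mm taper to a 5 mm blunt tip, 71 mm below this point. z points up the pin. It starts upright in the stand: lift 55 mm or more. Seated, this point is 23 mm above the tongue top.
- runner: Fixed aluminium runner on the table; x as the rack's. With the rack in and no side play, the tongue's hole is at x -205 mm, y 0 from this origin. A fixed steel catch plate (100 mm wide, 70 long, 8.5 thick, open below, top 46.5 mm up) stands at its front, with a 22 mm hole. Where exactly is not measured: x -207 to -212 mm, up to 6.5 mm to either side in y. The plate does not give; the rack does.
- stand: The fixed wooden stand of the pin, a block 60 x 60 x 60 mm with one 23 mm hole in the middle of its top; origin at the centre of its underside, on the table.
- teapot: Steel teapot, about 120 mm across, 115 mm tall, on the table; origin at the centre of its underside. To be left alone.
- canister: White ceramic jar 68 mm across, 100 mm tall, on the table; origin at the centre of its underside. It and the stand may change sides. To be left alone.
- squeezer: Dark silicone teabag squeezer (tongs), 160 mm long, 34 mm tall, on the table; origin on its underside. To be left alone.
- spoon: Steel spoon, 150 mm long, on the table. To be left alone.
- mug_a: Front glass mug on the rack, 66 mm across, 70 mm tall; origin at the centre of its underside. It may ride with the rack but must stay standing.
- mug_b: Second glass mug on the rack, like the first; must stay standing.
- sugar_pot: White sugar pot with lid at the rack's rear, 68 mm across, 85 mm tall; origin at the centre of its underside; must stay standing.
Not all that is in view belongs to the job. Leave any yellow look-alike of the part that bears pin_head alone.

How it is judged:
By the outcome, as a careful person would: the job done as asked, in the order asked, and still so for the second after the job is handed in, with the robot touching nothing.
It also fails if it takes over 72 s, if anything falls off the work surface, if the arm or the gripper's body presses on something with over 40 N, if the wrist force passes 120 N, or if a joint passes its speed limit or range.

## Working session

There is one attempt and no reset: what is moved stays moved. The work goes in short steps, Python scripts to look and compute and a tool call to move; the robot and the scene stay as the last step left them, time stands still between calls to the robot, and variables do not carry over. Pictures are saved under pics/ and viewed, and the job is handed in when it is done.

Besides the shell and the picture viewer there is one more tool, called after "Emit:" as name([rows], argument=value, ...), one row to a line, values as JSON. carry_out: Moves the arm, as the interface text tells. Its arguments: {"type":"object","properties":{"targets":{"type":"array"},"grip_force":{"type":"number"}},"required":["targets"]}

```bash
ls; mkdir -p pics
cat > h.py <<'E'
import numpy as np, cv2
from plant import ctrl, vision
from scipy.spatial.transform import Rotation as R
def ray(name,uv,cal=None):
    c=cal or vision.calibration(name); K=np.array(c["camera_matrix"],float);T=np.array(c["cam_to_world"])
    uv=np.atleast_2d(np.array(uv,float))
    d=np.linalg.inv(K)@np.c_[uv,np.ones(len(uv))].T
    x,y=d[0],d[1]; rd=np.hypot(x,y); r=rd.copy()
    for _ in range(50): r=rd/(1+c["k1"]*r*r)
    s=np.where(rd>0,r/np.maximum(rd,1e-12),1); x=x*s;y=y*s
    v=np.c_[x,-y,-np.ones_like(x)]@T[:3,:3].T
    return T[:3,3],v
def onplane(name,uv,z,cal=None):
    o,v=ray(name,uv,cal); return o+v*((z-o[2])/v[:,2])[:,None]
def proj(name,P,cal=None):
    c=cal or vision.calibration(name); K=np.array(c["camera_matrix"],float);T=np.array(c["cam_to_world"])
    p=(np.atleast_2d(P)-T[:3,3])@T[:3,:3]; x=p[:,0]/-p[:,2]; y=-p[:,1]/-p[:,2]; f=1+c["k1"]*(x*x+y*y)
    return np.c_[K[0,0]*x*f+K[0,2],K[1,1]*y*f+K[1,2]]
def tri(rays):
    A=np.zeros((3,3));b=np.zeros(3)
    for o,v in rays:
        v=np.ravel(v);v=v/np.linalg.norm(v);M=np.eye(3)-np.outer(v,v);A+=M;b+=M@o
    return np.linalg.solve(A,b)
E
python3 - <<'E'
from h import *
o=ctrl.get_obs()
for k,v in o.items(): print(k,np.round(v,3))
for n in("side","top","wrist"):
    c=vision.calibration(n);print(n,np.round(c["cam_to_world"],3).tolist(),c["k1"],np.round(c["camera_matrix"],1).tolist())
    cv2.imwrite(f"pics/{n}0.png",vision.grab_frame(n))
E
```

```text
pics
t 0.0
q [ 1.038  0.159  1.598 -0.     1.386 -0.21 ]
joint_velocities [-0.    -0.     0.001  0.001 -0.001 -0.   ]
joint_torque [ 0.0000e+00 -3.9601e+01 -3.3142e+01 -0.0000e+00  8.0000e-03  0.0000e+00]
ee_pos [0.182 0.545 0.23 ]
tcp_rot [ 0.161  0.987 -0.001 -0.   ]
force [0.33  0.052 0.187]
ft_torque [-0.032  0.02   0.032]
finger_gap 0.085
side [[-0.987, 0.088, -0.131, 0.499], [-0.157, -0.627, 0.763, 0.743], [-0.014, 0.774, 0.633, 0.697], [0.0, 0.0, 0.0, 1.0]] 0.02551843727825425 [[364.4, 0.0, 252.2], [0.0, 364.4, 189.8], [0.0, 0.0, 1.0]]
top [[-0.002, 0.998, -0.065, 0.549], [-1.0, -0.004, -0.026, -0.003], [-0.026, 0.065, 0.998, 0.988], [0.0, 0.0, 0.0, 1.0]] -0.11586662107395017 [[367.8, 0.0, 248.8], [0.0, 367.8, 198.9], [0.0, 0.0, 1.0]]
wrist [[0.317, -0.898, -0.307, 0.103], [0.949, 0.299, 0.104, 0.572], [-0.001, -0.324, 0.946, 0.373], [0.0, 0.0, 0.0, 1.0]] -0.06709995998180684 [[275.0, 0.0, 256.1], [0.0, 275.0, 194.0], [0.0, 0.0, 1.0]]
```

View pics/side0.png

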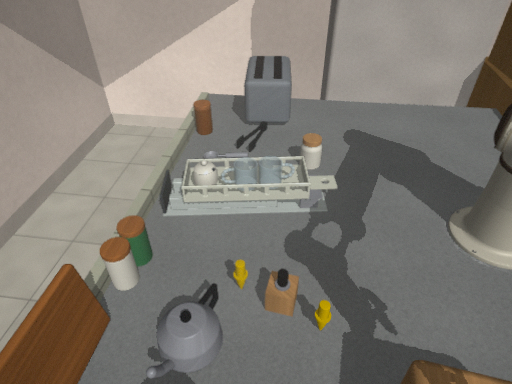

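View pics/top0.png

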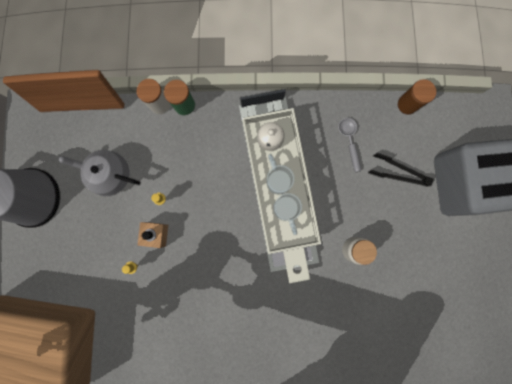

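View pics/wrist0.png

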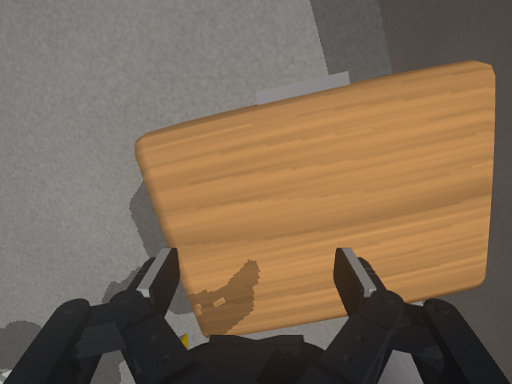

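Top view: rack from (265,105) to (297,280), its tongue hole near (297,269). The pin in its stand is near (149,235). The yellow look-alikes are at (158,198) and (129,268). Side view: the pin's black grip is at (283,276), the yellow ones at (241,272) and (323,314). I'll check close crops next.

Run:
```python
from h import *
a=cv2.imread("pics/top0.png");b=cv2.imread("pics/side0.png")
c1=cv2.resize(a[180:290,100:200],None,fx=4,fy=4,interpolation=cv2.INTER_CUBIC)
c2=cv2.resize(b[230:340,220:340],None,fx=3,fy=3,interpolation=cv2.INTER_CUBIC)
cv2.imwrite("pics/c1.png",c1)
cv2.imwrite("pics/c2.png",cv2.resize(b[240:340,220:345],None,fx=5,fy=5,interpolation=cv2.INTER_CUBIC))
cv2.imwrite("pics/c3.png",cv2.resize(a[220:300,240:340],None,fx=7,fy=7,interpolation=cv2.INTER_CUBIC))
cv2.imwrite("pics/c4.png",cv2.resize(b[140:220,160:350],None,fx=4,fy=4,interpolation=cv2.INTER_CUBIC))
```

```text
(no output)
```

View pics/c1.png

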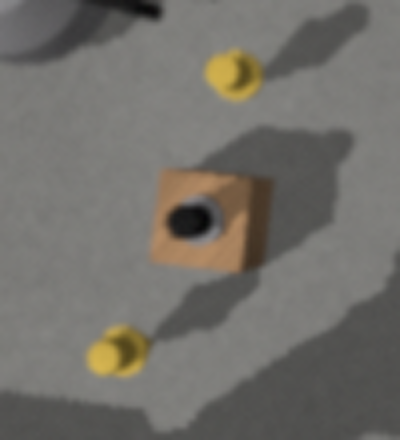

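View pics/c2.png

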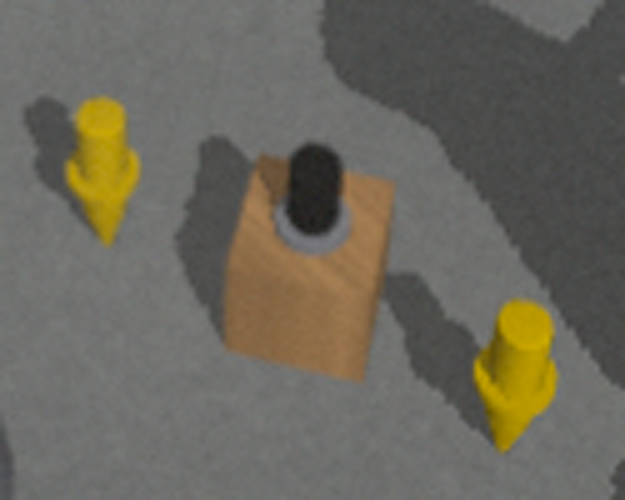

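View pics/c3.png

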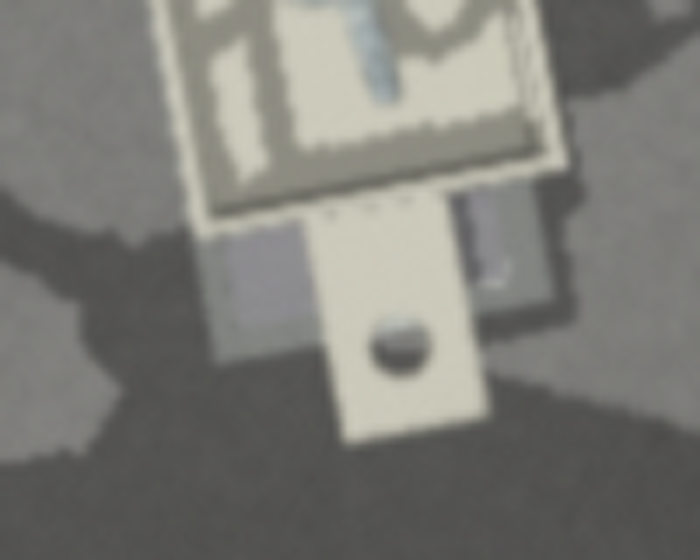

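View pics/c4.png

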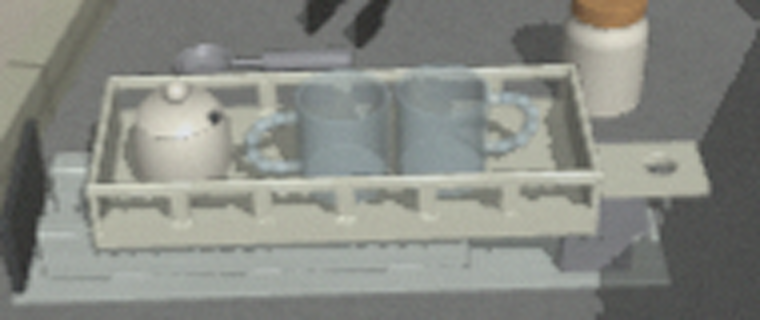

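Run:
```python
from h import *
a=cv2.imread("pics/top0.png");b=cv2.imread("pics/side0.png")
def blob(im,x0,y0,x1,y1,f):
    m=np.zeros(im.shape[:2],np.uint8);m[y0:y1,x0:x1]=f(im[y0:y1,x0:x1].astype(int))*255
    cs,_=cv2.findContours(m,cv2.RETR_EXTERNAL,cv2.CHAIN_APPROX_NONE);c=max(cs,key=cv2.contourArea);M=cv2.moments(c)
    return (M['m10']/M['m00'],M['m01']/M['m00']),cv2.contourArea(c),c
blk=lambda p:p.max(2)<50
pt,At,ct=blob(a,136,222,168,250,blk); ps,As,cs_=blob(b,265,260,300,300,blk)
print(pt,At,ps,As)
print("pin tri",tri([ray("top",pt),ray("side",ps)]))
print(" at z.083",onplane("top",pt,.083),onplane("side",ps,.083))
# stand wood top
wood=lambda p:(p[...,2]-p[...,0]>40)
w,Aw,cw=blob(a,130,215,175,255,wood); print("wood",w,cv2.minAreaRect(cw))
# tongue
sub=a[240:290,270:320].astype(int)
wh=lambda p:(p.min(2)>150)
w,Aw,cw=blob(a,275,252,325,290,wh); r=cv2.minAreaRect(cw); print("tongue",r)
P=onplane("top",cv2.boxPoints(r),.056); print(np.round(P,4))
for i in range(4):
    d=P[(i+1)%4]-P[i]; print(np.linalg.norm(d),np.degrees(np.arctan2(d[1],d[0])))
# hole
m=((a[255:285,280:315].astype(int).min(2))<140).astype(np.uint8)
n,l,s,c=cv2.connectedComponentsWithStats(m)
for i in range(1,n): print(s[i],c[i]+[280,255],onplane("top",c[i]+[280,255],.056))
# side
m=((b[172:192,308:338].astype(int).min(2))<130).astype(np.uint8)
n,l,s,c=cv2.connectedComponentsWithStats(m)
for i in range(1,n): print("side",s[i],c[i]+[308,172],onplane("side",c[i]+[308,172],.056))
```

```text
(147.4877192982456, 234.8877192982456) 47.5 (282.1611570247934, 277.4917355371901) 121.0
pin tri [0.51939651 0.27323615 0.08199312]
 at z.083 [[0.51863686 0.27288197 0.083     ]] [[0.52015429 0.27406289 0.083     ]]
wood (150.06210769739013, 234.74198876775685) ((150.12998962402344, 234.58999633789062), (23.617366790771484, 23.7587890625), 8.130102157592773)
tongue ((295.9615478515625, 265.3077087402344), (31.18246841430664, 21.37666130065918), 78.69007110595703)
[[ 0.4747 -0.0637  0.056 ]
 [ 0.485  -0.1165  0.056 ]
 [ 0.4081 -0.1315  0.056 ]
 [ 0.3979 -0.0787  0.056 ]]
0.053890592383497256 -78.9653919203004
0.07835692491896037 -168.9767104239242
0.053798994440108903 100.98822667232845
0.07831340967397711 11.090311223168218
[  0   0  35  30 443] [298.74266366 273.03160271] [[ 0.42200533 -0.10448588  0.056     ]]
[13 12  8  7 43] [296.62790698 269.97674419] [[ 0.4297042  -0.09919598  0.056     ]]
side [  0   0  30  20 202] [325.24752475 180.36633663] [[ 0.43138347 -0.1019113   0.056     ]]
side [14  9  7  2 13] [325.23076923 181.53846154] [[ 0.43140682 -0.09641736  0.056     ]]
```

```bash
cat >> h.py <<'E'
def plan(p,yaw_y,tilt=None):
    "shift mm (tool axes) and turn rotvec to put TCP at p, tool down, tool y axis at world yaw (deg)"
    o=ctrl.get_obs();R0=R.from_quat(o["tcp_rot"]);y=np.radians(yaw_y)
    Y=np.array([np.cos(y),np.sin(y),0]);Z=np.array([0,0,-1.]);X=np.cross(Y,Z)
    R1=R.from_matrix(np.c_[X,Y,Z])
    print("turn",np.round((R0.inv()*R1).as_rotvec(),3),"shift mm",np.round(R0.inv().apply(np.array(p)-o["ee_pos"])*1000,1))
E
python3 - <<'E'
from h import *
print("wood corner",tri([ray("top",(95,308)),ray("side",(412,364))]), onplane("top",(95,308),0.03),onplane("side",(412,364),0.03))
a=cv2.imread("pics/top0.png")
# rack rim long edges: fit lines
m=(a.astype(int).min(2)>165).astype(np.uint8)*255
e=[(247,113),(272,250),(293,109),(320,242)]
P=onplane("top",e,.101)
for i,j in((0,1),(2,3)):
    d=P[i]-P[j];print(np.degrees(np.arctan2(d[1],d[0])),np.linalg.norm(d))
plan([0.410,-0.103,0.207],101)
E
```

```text
wood corner [0.31148633 0.41519    0.0799751 ] [[0.32017777 0.43353137 0.03      ]] [[0.27342808 0.38762326 0.03      ]]
10.029883560470836 0.3408355118358668
10.599957317471386 0.33207473610253624
turn [-0.001 -0.001 -0.515] shift mm [-421.6 -542.1   24.2]
```

Run:
```python
import cv2
a=cv2.imread("pics/top0.png")
cv2.imwrite("pics/c5.png",cv2.resize(a[85:270,230:335],None,fx=4,fy=3.2,interpolation=cv2.INTER_CUBIC)[:600])
```

```text
(no output)
```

View pics/c5.png

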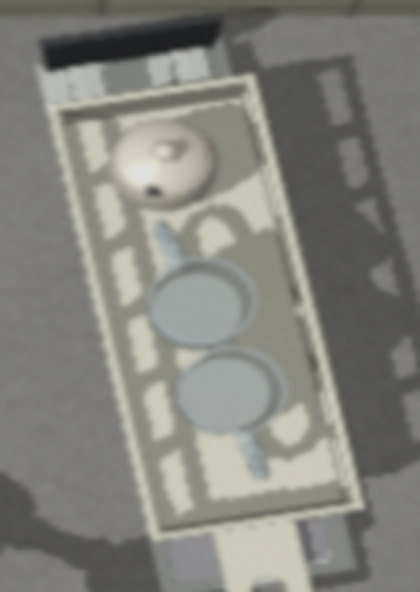

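Crops show the black-gripped steel pin in the stand (top (147,235), side (282,277)), and the yellow ones are the decoys. Rack yaw is about 10.5°. Next I move to a look pose over the tongue.

Emit:
carry_out([
  [[0, 0, -0.1], [-85, -108, 5], 1],
  [[0, 0, -0.2], [-170, -217, 10], 1],
  [[0, 0, -0.51], [-420, -540, 24], 1],
  [[0, 0, -0.51], [-420, -540, 24], 1],
  [[0, 0, -0.51], [-420, -540, 24], 1],
  [[0, 0, -0.51], [-420, -540, 24], 1],
  [[0, 0, -0.51], [-420, -540, 24], 1],
  [[0, 0, -0.51], [-420, -540, 24], 1],
  [[0, 0, -0.51], [-420, -540, 24], 1],
  [[0, 0, -0.51], [-420, -540, 24], 1],
  [[0, 0, -0.51], [-420, -540, 24], 1],
  [[0, 0, -0.51], [-420, -540, 24], 1],
  [[0, 0, -0.51], [-420, -540, 24], 1],
  [[0, 0, -0.51], [-420, -540, 24], 1],
  [[0, 0, -0.51], [-420, -540, 24], 1],
  [[0, 0, -0.51], [-420, -540, 24], 1],
  [[0, 0, -0.51], [-420, -540, 24], 1],
  [[0, 0, -0.51], [-420, -540, 24], 1],
  [[0, 0, -0.51], [-420, -540, 24], 1],
  [[0, 0, -0.51], [-420, -540, 24], 1],
], grip_force=30)

```text
t: 1.82
ee_pos: [0.4087, -0.0999, 0.2068]
tcp_rot: [-0.093, 0.996, -0.0, -0.001]
force: [0.8, 0.0, -0.3]
finger_gap: 0.0001
```

Run:
```python
from h import *
o=ctrl.get_obs();print(o["t"],o["ee_pos"],R.from_quat(o["tcp_rot"]).as_matrix().round(3).tolist(),o["force"],o["q"].round(2) if hasattr(o["q"],'round') else o["q"])
c=vision.calibration("wrist");cv2.imwrite("pics/w1.png",vision.grab_frame("wrist"))
import pickle;pickle.dump(c,open("w1.pkl","wb"))
```

```text
1.8167 [ 0.40873585 -0.09986428  0.20679983] [[-0.983, -0.186, -0.002], [-0.186, 0.983, -0.0], [0.002, -0.0, -1.0]] [ 0.82751498  0.04157976 -0.30890523] [-0.53 -0.24  2.03 -0.    1.35 -2.29]
```

View pics/w1.png

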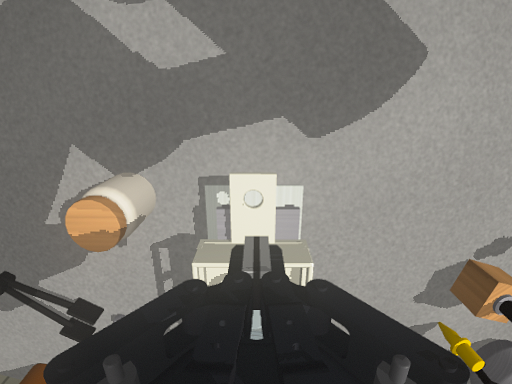

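Wrist view: the tongue hole is at (253,198), with the catch plate visible on both sides of the tongue (216,225) and (288,222). I'll measure it.

Run:
```python
from h import *
import pickle;c=pickle.load(open("w1.pkl","rb"))
a=cv2.imread("pics/w1.png")
cv2.imwrite("pics/c6.png",cv2.resize(a[165:275,185:325],None,fx=5,fy=5,interpolation=cv2.INTER_CUBIC))
sub=a[165:245,225:285].astype(int)
m=(((sub[...,2]-sub[...,0])>15)&(sub.min(2)>150)).astype(np.uint8)*255
cs,h=cv2.findContours(m,cv2.RETR_CCOMP,cv2.CHAIN_APPROX_NONE)
for i,k in enumerate(cs):
    if cv2.contourArea(k)>100:
        k=k+np.array([225,165]); 
        e=cv2.minAreaRect(k); print(h[0][i],cv2.contourArea(k),e)
        if h[0][i][3]>=0:
            e=cv2.fitEllipse(k);print("hole",e,onplane("wrist",e[0],.056,c))
        else:
            print(onplane("wrist",cv2.boxPoints(e),.056,c).round(4))
```

```text
[-1 -1  1 -1] 2939.5 ((254.5, 208.0), (70.0, 59.0), 90.0)
[[ 0.4074 -0.1348  0.056 ]
 [ 0.3953 -0.0711  0.056 ]
 [ 0.4799 -0.0521  0.056 ]
 [ 0.4932 -0.1218  0.056 ]]
[-1 -1 -1  0] 275.5 ((253.25003051757812, 198.25001525878906), (19.091880798339844, 18.384777069091797), 45.0)
hole ((253.1531219482422, 198.39755249023438), (17.653657913208008, 20.13536262512207), 115.69438171386719) [[ 0.43079517 -0.09897364  0.056     ]]
```

View pics/c6.png

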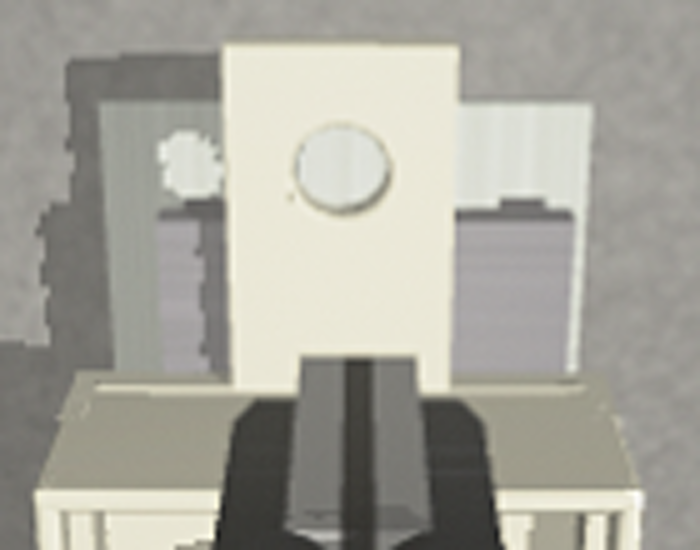

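Run:
```python
from h import *
import pickle;c=pickle.load(open("w1.pkl","rb"))
cr=lambda l:[(185+(x+.5)/5-.5,165+(y+.5)/5-.5) for x,y in l]
yaw=np.radians(10.7);X=np.array([np.cos(yaw),np.sin(yaw)]);Y=np.array([-X[1],X[0]])
h=np.array([.4308,-.0990])
def rel(l,z):
    P=onplane("wrist",cr(l),z,c)[:,:2]; d=P-h; print(np.c_[d@X,d@Y].round(4)*1000)
print("tongue z56 (L front,R front, L back, R back)");rel([(222,44),(460,44),(233,385),(450,385)],.056)
print("plate z46.5 Lfront,Rfront,Lback,Rback");rel([(157,215),(575,215),(157,370),(570,370)],.0465)
print("base z?");rel([(100,102),(592,102),(115,370),(580,370)],.003)
print("wall top");rel([(37,490),(640,490)],.101);print("wall bottom");rel([(90,375),(590,375)],.056)
d=onplane("wrist",cr([(222,44),(460,44),(233,385),(450,385)]),.056,c)
for i,j in((0,2),(1,3)): v=d[j]-d[i];print(np.degrees(np.arctan2(v[1],v[0])))
v=d[1]-d[0];print(np.degrees(np.arctan2(v[1],v[0]))-90)
plan([*(h+44*X*.001),.078],100.7)
plan([*(h+25*X*.001),.078],100.7)
```

```text
tongue z56 (L front,R front, L back, R back)
[[-29.2 -26.5]
 [-29.2  25.9]
 [ 55.1 -26.5]
 [ 55.   25.6]]
plate z46.5 Lfront,Rfront,Lback,Rback
[[ 15.  -44.1]
 [ 14.9  54.9]
 [ 56.2 -46.1]
 [ 56.1  55.9]]
base z?
[[  0.3 -64.5]
 [  0.2  65.2]
 [ 79.4 -65.1]
 [ 79.3  66.3]]
wall top
[[ 55.6 -63.9]
 [ 55.4  62.7]]
wall bottom
[[ 52.6 -60.7]
 [ 52.4  59.1]]
10.689620347598156
10.524353158522487
10.74644794352784
turn [-0.    -0.001  0.001] shift mm [-65.9  -3.6 128.8]
turn [-0.    -0.001  0.001] shift mm [-46.9  -3.6 128.9]
```

Emit:
carry_out([
  [[0, 0, 0], [-40, -3.5, 30], 1],
  [[0, 0, 0], [-40, -3.5, 65], 1],
  [[0, 0, 0], [-40, -3.5, 95], 1],
  [[0, 0, 0], [-40, -3.5, 120], 1],
  [[0, 0, 0], [-40, -3.5, 130], 1],
  [[0, 0, 0], [-45, -3.5, 130], 1],
  [[0, 0, 0], [-50, -3.5, 130], 1],
  [[0, 0, 0], [-53, -3.5, 130], 1],
  [[0, 0, 0], [-56, -3.5, 130], 1],
  [[0, 0, 0], [-56, -3.5, 130], 1],
])

```text
t: 2.7
ee_pos: [0.4662, -0.093, 0.0786]
tcp_rot: [-0.094, 0.996, -0.001, 0.001]
force: [0.6, 0.2, -0.3]
finger_gap: -0.0
```

```bash
cat >> h.py <<'E'
yaw=np.radians(10.7);X=np.array([np.cos(yaw),np.sin(yaw),0]);Y=np.array([-X[1],X[0],0]);H0=np.array([.4308,-.0990,.056])
def st():
    o=ctrl.get_obs();d=o["ee_pos"]-H0;f=np.array(o["force"])
    print("t %.2f relX %.1f relY %.1f z %.1f | fX %.1f fY %.1f fZ %.1f gap %.1f"%(o["t"],1e3*d@X,1e3*d@Y,1e3*o["ee_pos"][2],f@X,f@Y,f[2],1e3*o["finger_gap"]),"tq",np.round(o["ft_torque"],2))
E
python3 -c "from h import *;st();cv2.imwrite('pics/w2.png',vision.grab_frame('wrist'))"
```

```text
t 2.70 relX 35.8 relY -0.7 z 78.6 | fX 0.6 fY 0.1 fZ -0.3 gap -0.0 tq [ 0.01 -0.03 -0.01]
```

View pics/w2.png

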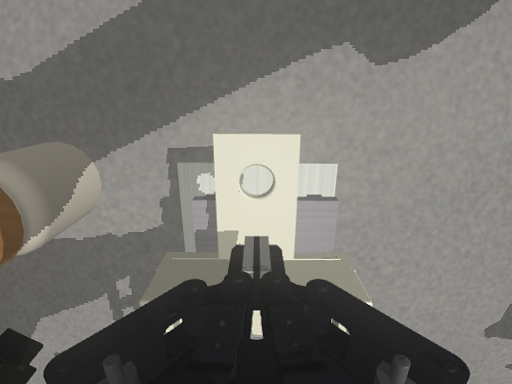

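Gripper is shut and poised over the tongue, about 8 mm short of the wall. Pushing gently.

Emit:
carry_out([
  [[0, 0, 0], [-4, 0, 0], 1],
  [[0, 0, 0], [-6, 0, 0], 1],
  [[0, 0, 0], [-8, 0, 0], 1],
  [[0, 0, 0], [-10, 0, 0], 1],
  [[0, 0, 0], [-12, 0, 0], 1],
  [[0, 0, 0], [-14, 0, 0], 1],
  [[0, 0, 0], [-16, 0, 0], 1],
  [[0, 0, 0], [-18, 0, 0], 1],
  [[0, 0, 0], [-20, 0, 0], 1],
  [[0, 0, 0], [-22, 0, 0], 1],
  [[0, 0, 0], [-24, 0, 0], 1],
  [[0, 0, 0], [-26, 0, 0], 1],
])

```text
t: 3.75
ee_pos: [0.4912, -0.0881, 0.0782]
tcp_rot: [-0.094, 0.996, -0.001, 0.0]
force: [-0.9, -2.0, 0.9]
finger_gap: 0.0002
```

```bash
python3 -c "from h import *;st();cv2.imwrite('pics/w3.png',vision.grab_frame('wrist'));cv2.imwrite('pics/s3.png',vision.grab_frame('side'))"
```

```text
t 3.75 relX 61.4 relY -0.5 z 78.2 | fX -1.2 fY -1.8 fZ 0.9 gap 0.2 tq [-0.21  0.31  0.02]
```

View pics/w3.png

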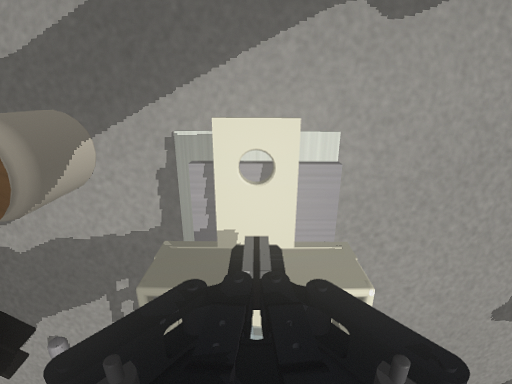

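View pics/s3.png

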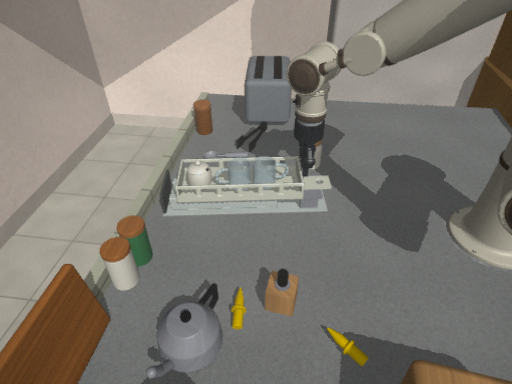

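Rack is sliding at about 2 N, and the mugs and pot stand. The yellow look-alikes, balanced on their tips, have toppled on their own; I never went near them. I keep pushing.

Emit:
carry_out([
  [[0, 0, 0], [-2, 0, 0], 1],
  [[0, 0, 0], [-4, 0, 0], 1],
  [[0, 0, 0], [-6, 0, 0], 1],
  [[0, 0, 0], [-8, 0, 0], 1],
  [[0, 0, 0], [-10, 0, 0], 1],
  [[0, 0, 0], [-12, 0, 0], 1],
  [[0, 0, 0], [-14, 0, 0], 1],
  [[0, 0, 0], [-16, 0, 0], 1],
  [[0, 0, 0], [-18, 0, 0], 1],
  [[0, 0, 0], [-20, 0, 0], 1],
  [[0, 0, 0], [-22, 0, 0], 1],
  [[0, 0, 0], [-24, 0, 0], 1],
  [[0, 0, 0], [-26, 0, 0], 1],
  [[0, 0, 0], [-27, 0, 0], 1],
])

```text
t: 5.02
ee_pos: [0.5183, -0.0827, 0.0782]
tcp_rot: [-0.094, 0.996, -0.001, 0.001]
force: [-2.1, -1.5, -0.5]
finger_gap: -0.0
```

```bash
python3 -c "from h import *;st();cv2.imwrite('pics/w4.png',vision.grab_frame('wrist'))"
```

```text
t 5.02 relX 89.0 relY -0.3 z 78.2 | fX -2.4 fY -1.1 fZ -0.5 gap -0.0 tq [-0.07  0.32 -0.05]
```

View pics/w4.png

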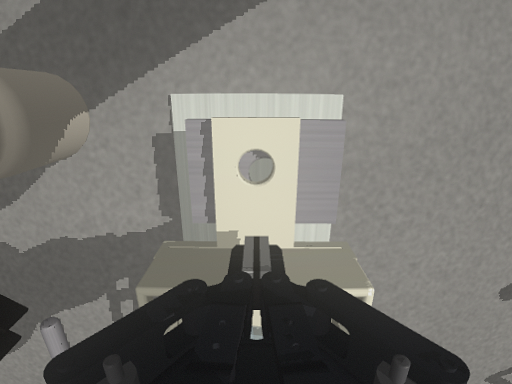

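The plate hole is starting to show through the tongue hole at (256,167). From here I creep by feel.

Emit:
carry_out([
  [[0, 0, 0], [-1, 0, 0], 1],
  [[0, 0, 0], [-2, 0, 0], 1],
  [[0, 0, 0], [-3, 0, 0], 1],
  [[0, 0, 0], [-4, 0, 0], 1],
  [[0, 0, 0], [-5, 0, 0], 1],
])

```text
t: 5.48
ee_pos: [0.5234, -0.0818, 0.0782]
tcp_rot: [-0.094, 0.996, -0.001, 0.001]
force: [-1.8, -0.2, -1.0]
finger_gap: -0.0003
```

```bash
python3 -c "from h import *;st()"
```

```text
t 5.48 relX 94.2 relY -0.3 z 78.2 | fX -1.8 fY 0.1 fZ -1.0 gap -0.3 tq [-0.14  0.35  0.04]
```

Emit:
carry_out([
  [[0, 0, 0], [-1, 0, 0], 1],
  [[0, 0, 0], [-2, 0, 0], 1],
  [[0, 0, 0], [-2.5, 0, 0], 1],
])

```text
t: 5.73
ee_pos: [0.526, -0.0813, 0.0783]
tcp_rot: [-0.094, 0.996, -0.001, 0.001]
force: [-1.6, -0.6, 0.1]
finger_gap: 0.0
```

```bash
python3 -c "from h import *;st()"
```

```text
t 5.73 relX 96.9 relY -0.3 z 78.3 | fX -1.7 fY -0.3 fZ 0.1 gap 0.0 tq [-0.12  0.3   0.01]
```

Emit:
carry_out([
  [[0, 0, 0], [-1, 0, 0], 1],
  [[0, 0, 0], [-1.5, 0, 0], 1],
  [[0, 0, 0], [-2, 0, 0], 1],
])

```text
t: 5.98
ee_pos: [0.5281, -0.0809, 0.0783]
tcp_rot: [-0.094, 0.996, -0.001, 0.001]
force: [-1.0, -0.9, -0.4]
finger_gap: -0.0
```

```bash
python3 -c "from h import *;st()"
```

```text
t 5.98 relX 99.0 relY -0.2 z 78.3 | fX -1.1 fY -0.7 fZ -0.4 gap -0.0 tq [-0.14  0.34 -0.02]
```

Emit:
carry_out([
  [[0, 0, 0], [-1, 0, 0], 1],
  [[0, 0, 0], [-1.5, 0, 0], 1],
  [[0, 0, 0], [-2, 0, 0], 1],
])

```text
t: 6.23
ee_pos: [0.5285, -0.0808, 0.0782]
tcp_rot: [-0.094, 0.996, -0.001, -0.001]
force: [-11.1, -2.4, 6.6]
finger_gap: 0.0003
```

```bash
python3 -c "from h import *;st()"
```

```text
t 6.23 relX 99.4 relY -0.2 z 78.2 | fX -11.3 fY -0.3 fZ 6.6 gap 0.3 tq [-0.44  1.71  0.  ]
```

Stop met: at 11 N it no longer moves. I back off and look down through the two holes.

Emit:
carry_out([
  [[0, 0, 0], [5, 0, 0], 1],
  [[0, 0, 0], [20, 0, -10], 1],
  [[0, 0, 0], [45, 0, -40], 1],
  [[0, 0, 0], [53, 0, -50], 1],
  [[0, 0, 0], [53, 0, -50], 1],
  [[0, 0, 0], [53, 0, -50], 1],
])

```text
t: 6.73
ee_pos: [0.4775, -0.0909, 0.1291]
tcp_rot: [-0.094, 0.996, -0.001, 0.0]
force: [0.8, -0.3, 0.3]
finger_gap: 0.0002
```

Run:
```python
from h import *
import pickle
st();c=vision.calibration("wrist");a=vision.grab_frame("wrist");cv2.imwrite("pics/w5.png",a);pickle.dump(c,open("w5.pkl","wb"))
print(proj("wrist",[H0+.055*X],c))
```

```text
t 6.73 relX 47.4 relY -0.7 z 129.1 | fX 0.8 fY -0.4 fZ 0.3 gap 0.2 tq [-0.02 -0.    0.02]
[[257.06129369 213.38008901]]
```

View pics/w5.png

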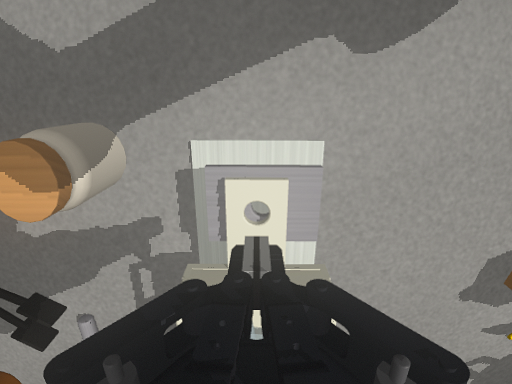

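Run:
```python
from h import *
a=cv2.imread("pics/w5.png")
cv2.imwrite("pics/c7.png",cv2.resize(a[135:275,180:335],None,fx=4.2,fy=4.2,interpolation=cv2.INTER_CUBIC))
cv2.imwrite("pics/c8.png",cv2.resize(a[190:235,230:285],None,fx=12,fy=12,interpolation=cv2.INTER_CUBIC))
```

```text
(no output)
```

View pics/c7.png

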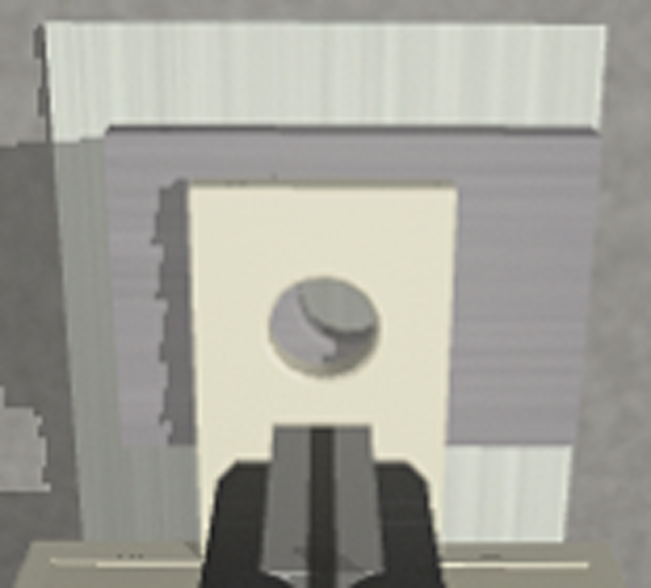

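View pics/c8.png

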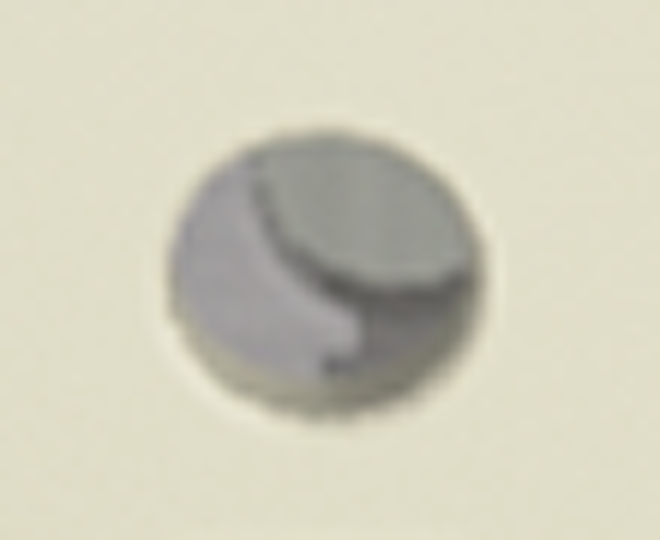

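Run:
```python
from h import *
import pickle;c=pickle.load(open("w5.pkl","rb"))
a=cv2.imread("pics/w5.png")
from scipy.optimize import least_squares
def cr(l,s,ox,oy): return [(ox+(x+.5)/s-.5,oy+(y+.5)/s-.5) for x,y in l]
# tongue hole top rim: ellipse by mask of tongue colour
P=onplane("wrist",cr([(165,275),(487,270),(320,128),(325,420),(215,170),(440,160),(210,365),(445,375)],12,230,190),.056,c)
f=lambda p:np.hypot(P[:,0]-p[0],P[:,1]-p[1])-p[2]
r=least_squares(f,[*P.mean(0)[:2],.011]);T=np.array([*r.x[:2],.056]);print("tongue hole",r.x,1e3*r.fun.round(4)); d=T-H0;print("rel H0",d@X*1e3,d@Y*1e3)
P2=onplane("wrist",cr([(243,170),(250,215),(275,258),(310,285),(350,305)],12,230,190),.0465,c)
g=lambda p:np.hypot(P2[:,0]-p[0],P2[:,1]-p[1])-.011
r=least_squares(g,T[:2]);G=np.array([*r.x,.056]);print("plate hole",r.x,1e3*r.fun.round(4));d=G-T;print("plate-tongue",d@X*1e3,d@Y*1e3)
Q=onplane("wrist",cr([(107,130),(600,130),(122,445),(575,445)],4.2,180,135),.0465,c)-T
print("plate corners",np.c_[Q@X,Q@Y].round(4)*1e3)
Q=onplane("wrist",cr([(190,186),(457,186),(200,540),(445,540)],4.2,180,135),.056,c)-T
print("tongue corners",np.c_[Q@X,Q@Y].round(4)*1e3)
```

```text
tongue hole [ 0.48397378 -0.08901361  0.01128389] [ 0.3 -0.2 -0.3  0.  -0.1  0.3 -0.3  0.1]
rel H0 54.103374258826946 -0.059841261737652494
plate hole [ 0.47900655 -0.08520991] [-0.   0.   0.1 -0.1  0.1]
plate-tongue -4.174640468351034 4.659811522039121
plate corners [[-38.3 -43.6]
 [-38.6  54.7]
 [ 32.3 -44.4]
 [ 32.   55. ]]
tongue corners [[-29.4 -26.2]
 [-29.5  25.5]
 [ 50.3 -26.9]
 [ 50.   26.2]]
```

Run:
```python
from h import *
p=np.array([.5194,.2732,.2])-.015*X
plan(p,100.7)
print(onplane("top",(138,182),.08),onplane("top",(100,172),.05))
```

```text
turn [-0.002 -0.001  0.002] shift mm [-94.8 349.3 -72.5]
[[0.6516604  0.30032986 0.08      ]] [[0.68265166 0.41518476 0.05      ]]
```

Emit:
carry_out([
  [[0, 0, 0], [0, 0, -35], -1],
  [[0, 0, 0], [0, 10, -70], -1],
  [[0, 0, 0], [-95, 349, -72], -1],
  [[0, 0, 0], [-95, 349, -72], -1],
  [[0, 0, 0], [-95, 349, -72], -1],
  [[0, 0, 0], [-95, 349, -72], -1],
  [[0, 0, 0], [-95, 349, -72], -1],
  [[0, 0, 0], [-95, 349, -72], -1],
  [[0, 0, 0], [-95, 349, -72], -1],
  [[0, 0, 0], [-95, 349, -72], -1],
  [[0, 0, 0], [-95, 349, -72], -1],
  [[0, 0, 0], [-95, 349, -72], -1],
  [[0, 0, 0], [-95, 349, -72], -1],
  [[0, 0, 0], [-95, 349, -72], -1],
  [[0, 0, 0], [-95, 349, -72], -1],
])

```text
t: 8.03
ee_pos: [0.5049, 0.2691, 0.1988]
tcp_rot: [-0.094, 0.996, -0.001, -0.001]
force: [0.5, -0.1, 1.2]
finger_gap: 0.0853
```

Run:
```python
from h import *
import pickle
st();c=vision.calibration("wrist");a=vision.grab_frame("wrist");cv2.imwrite("pics/w6.png",a);pickle.dump(c,open("w6.pkl","wb"))
cv2.imwrite("pics/t6.png",vision.grab_frame("top"))
```

```text
t 8.03 relX 141.2 relY 348.0 z 198.8 | fX 0.4 fY -0.2 fZ 1.2 gap 85.3 tq [-0.03  0.04 -0.  ]
```

View pics/w6.png

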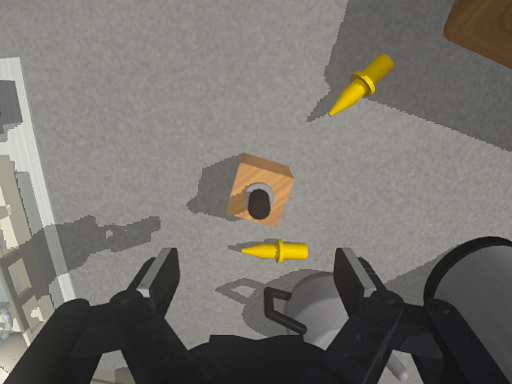

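View pics/t6.png

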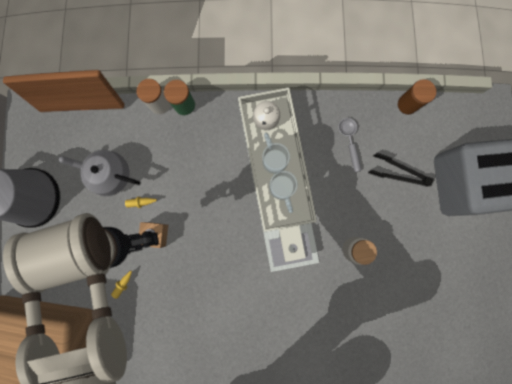

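Black pin head is at (259,204) in the stand. The yellow ones lie at (275,251) and (362,85), clear of it. Measuring.

Run:
```python
from h import *
import pickle;c=pickle.load(open("w6.pkl","rb"))
a=cv2.imread("pics/w6.png")
cv2.imwrite("pics/c9.png",cv2.resize(a[145:235,215:305],None,fx=6,fy=6,interpolation=cv2.INTER_CUBIC))
m=np.zeros(a.shape[:2],np.uint8);m[180:230,235:285]=(a[180:230,235:285].max(2)<60)*255
cs,_=cv2.findContours(m,0,1);k=max(cs,key=cv2.contourArea);M=cv2.moments(k);p=(M['m10']/M['m00'],M['m01']/M['m00']);print(p,cv2.boundingRect(k))
rw=ray("wrist",p,c);rt=ray("top",(147.49,234.89));rs=ray("side",(282.16,277.49))
print("w+t",tri([rw,rt]),"w+s",tri([rw,rs]),"all",tri([rw,rt,rs]))
print("wrist at .083",onplane("wrist",p,.083,c))
```

```text
(257.30836047774153, 196.23669923995655) (249, 190, 20, 28)
w+t [0.51700357 0.27432623 0.07118185] w+s [0.5172449  0.27087027 0.07632197] all [0.51742669 0.27245439 0.0785668 ]
wrist at .083 [[0.51151236 0.27150242 0.083     ]]
```

View pics/c9.png

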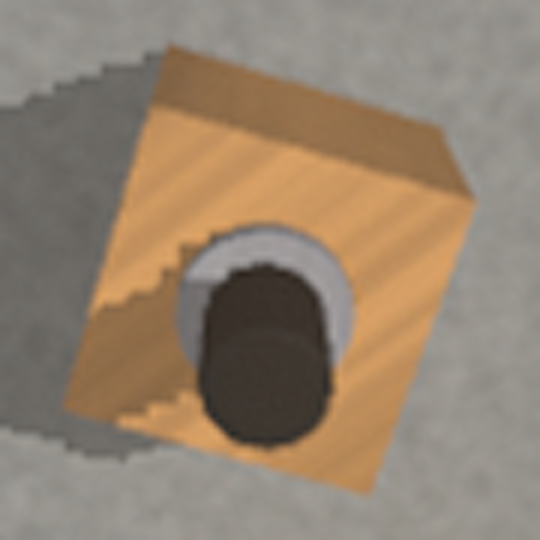

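Run:
```python
from h import *
import pickle;c=pickle.load(open("w6.pkl","rb"))
p=(258.7,204.0)
rw=ray("wrist",p,c);rt=ray("top",(147.49,234.89));rs=ray("side",(282.16,277.49))
print("w+t",tri([rw,rt]),"w+s",tri([rw,rs]),"all",tri([rw,rt,rs]))
print("wrist at .083",onplane("wrist",p,.083,c),"top disc at .1005",onplane("wrist",(215+265.5/6-.5,145+388.5/6-.5),.1005,c))
print("collar near-edge arc top: z .065",onplane("wrist",(215+266/6-.5,145+225/6-.5),.065,c))
s=onplane("wrist",[(215+x/6-.5,145+y/6-.5) for x,y in((153,105),(475,203),(372,494),(66,410))],.06,c)
print(s.round(4),s.mean(0))
```

```text
w+t [0.51900574 0.27373423 0.08269598] w+s [0.51978258 0.27429232 0.08298437] all [0.51943908 0.27375091 0.0824302 ]
wrist at .083 [[0.519359   0.27443001 0.083     ]] top disc at .1005 [[0.51802224 0.27409536 0.1005    ]]
collar near-edge arc top: z .065 [[0.5018956  0.27132176 0.065     ]]
[[0.4857 0.2483 0.06  ]
 [0.4924 0.3072 0.06  ]
 [0.5512 0.3012 0.06  ]
 [0.5451 0.2421 0.06  ]] [0.51861068 0.27469119 0.06      ]
```

Run:
```python
from h import *
plan([.5190,.2743,.068],100.7)
```

```text
turn [-0.002 -0.002  0.   ] shift mm [-14.8   2.8 131.3]
```

Emit:
carry_out([
  [[0, 0, 0], [-15, 3, 20], -1],
  [[0, 0, 0], [-15, 3, 50], -1],
  [[0, 0, 0], [-15, 3, 80], -1],
  [[0, 0, 0], [-15, 3, 105], -1],
  [[0, 0, 0], [-15, 3, 120], -1],
  [[0, 0, 0], [-15, 3, 128], -1],
  [[0, 0, 0], [-15, 3, 131], -1],
  [[0, 0, 0], [-15, 3, 131], -1],
])

```text
t: 8.8
ee_pos: [0.5193, 0.2741, 0.0684]
tcp_rot: [-0.093, 0.996, -0.001, -0.001]
force: [0.6, 0.6, 0.9]
finger_gap: 0.0855
```

Run:
```python
from h import *
st();cv2.imwrite("pics/w7.png",vision.grab_frame("wrist"));print(ctrl.get_obs()["ee_pos"])
```

```text
t 8.80 relX 156.3 relY 350.2 z 68.4 | fX 0.7 fY 0.5 fZ 0.9 gap 85.5 tq [0.03 0.02 0.  ]
[0.51993047 0.2744569  0.06930372]
```

View pics/w7.png

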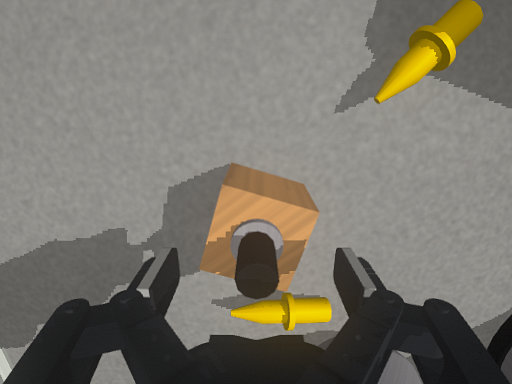

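Pin stands centred between the fingers (257,265). Closing.

Emit:
carry_out([
  [[0, 0, 0], [0, 0, 0], 0],
  [[0, 0, 0], [0, 0, 0], 0.3],
  [[0, 0, 0], [0, 0, 0], 1],
  [[0, 0, 0], [0, 0, 0], 1],
  [[0, 0, 0], [0, 0, 0], 1],
  [[0, 0, 0], [0, 0, 0], 1],
  [[0, 0, 0], [0, 0, 0], 1],
  [[0, 0, 0], [0, 0, 0], 1],
  [[0, 0, 0], [0, 0, 0], 1],
], grip_force=50)

```text
t: 9.6
ee_pos: [0.5203, 0.2746, 0.0698]
tcp_rot: [-0.093, 0.996, -0.001, 0.0]
force: [-0.5, -0.0, 4.1]
finger_gap: 0.0205
```

Run:
```python
from h import *
st();cv2.imwrite("pics/w8.png",vision.grab_frame("wrist"))
```

```text
t 9.60 relX 157.3 relY 350.4 z 69.8 | fX -0.5 fY 0.1 fZ 4.1 gap 20.5 tq [-0.09  0.15  0.01]
```

View pics/w8.png

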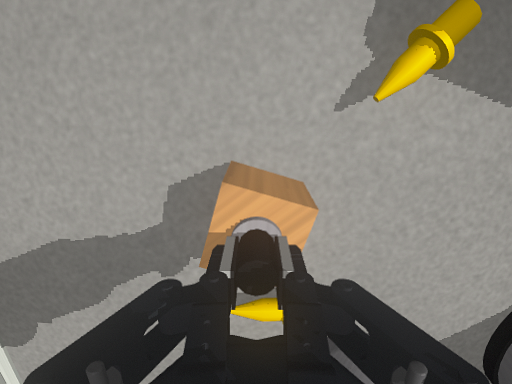

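Gripped, gap 20.5 mm. Lifting.

Emit:
carry_out([
  [[0, 0, 0], [0, 0, -8], 1],
  [[0, 0, 0], [0, 0, -20], 1],
  [[0, 0, 0], [0, 0, -40], 1],
  [[0, 0, 0], [0, 0, -60], 1],
  [[0, 0, 0], [0, 0, -80], 1],
  [[0, 0, 0], [0, 0, -95], 1],
  [[0, 0, 0], [0, 0, -100], 1],
  [[0, 0, 0], [0, 0, -100], 1],
])

```text
t: 10.32
ee_pos: [0.5212, 0.275, 0.172]
tcp_rot: [-0.093, 0.996, -0.0, 0.002]
force: [-0.2, -0.9, -1.2]
finger_gap: 0.0208
```

Run:
```python
from h import *
import pickle
st();c=vision.calibration("wrist");cv2.imwrite("pics/w9.png",vision.grab_frame("wrist"));cv2.imwrite("pics/s9.png",vision.grab_frame("side"))
T=np.array([0.48397,-0.08901,0]);G=T-.0038*X+.0050*Y;print("G",G)
plan([*G[:2],.165],100.7)
```

```text
t 10.32 relX 158.3 relY 350.8 z 172.0 | fX -0.4 fY -0.9 fZ -1.2 gap 20.8 tq [-0.02  0.02  0.01]
G [ 0.47930774 -0.08480247  0.        ]
turn [-0.002 -0.    -0.   ] shift mm [ 106.3 -345.6    4.7]
```

View pics/w9.png

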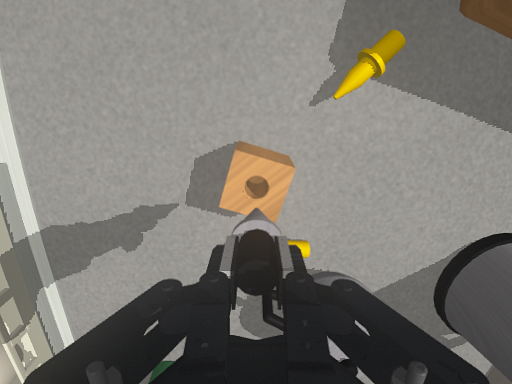

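View pics/s9.png

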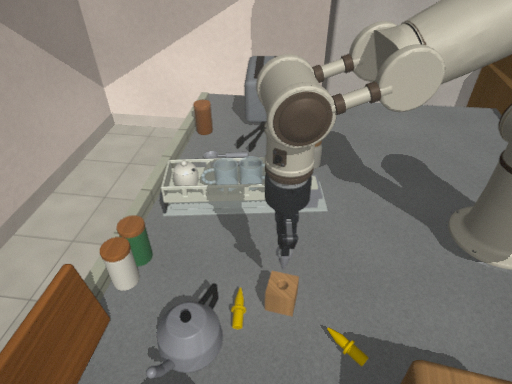

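Pin lifted clear; its tip is at (258,210) in the wrist view. I measure the tip's offset from the TCP.

Run:
```python
from h import *
a=cv2.imread("pics/w9.png")
cv2.imwrite("pics/c10.png",cv2.resize(a[195:305,205:310],None,fx=5.4,fy=5.4,interpolation=cv2.INTER_CUBIC))
c=vision.calibration("wrist");o=ctrl.get_obs()
Rm=R.from_quat(o["tcp_rot"])
for p,z in (((258,210),.114),((258,208.5),.114)):
    P=onplane("wrist",p,z,c)[0]; print("tip tool",1e3*Rm.inv().apply(P-o["ee_pos"]))
print(proj("wrist",o["ee_pos"]+Rm.apply([0,0,.058]),c), Rm.as_matrix().round(4).tolist())
```

```text
tip tool [ 2.86743695  1.56088573 55.07969301]
tip tool [ 4.11726223  1.55745936 55.0802238 ]
[[255.98366901 211.96880594]] [[-0.9826, -0.1856, -0.0001], [-0.1856, 0.9826, -0.0016], [0.0004, -0.0016, -1.0]]
```

View pics/c10.png

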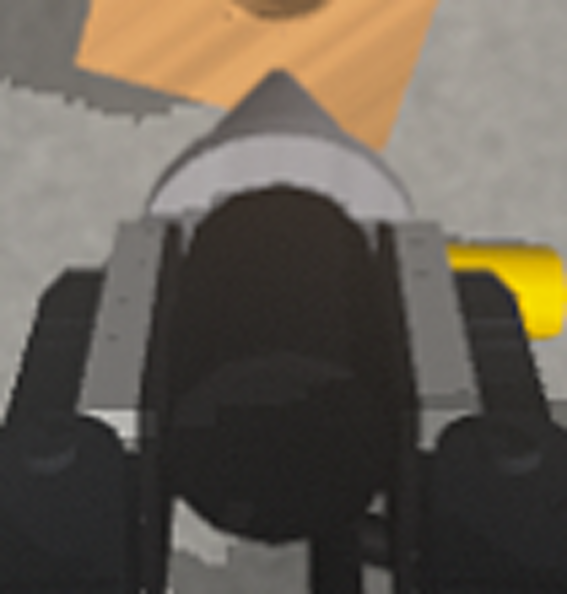

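Emit:
carry_out([
  [[0, 0, 0], [10, -20, 0], 1],
  [[0, 0, 0], [20, -50, 0], 1],
  [[0, 0, 0], [104.5, -347, 0], 1],
  [[0, 0, 0], [104.5, -347, 0], 1],
  [[0, 0, 0], [104.5, -347, 0], 1],
  [[0, 0, 0], [104.5, -347, 0], 1],
  [[0, 0, 0], [104.5, -347, 0], 1],
  [[0, 0, 0], [104.5, -347, 0], 1],
  [[0, 0, 0], [104.5, -347, 0], 1],
  [[0, 0, 0], [104.5, -347, 0], 1],
  [[0, 0, 0], [104.5, -347, 0], 1],
  [[0, 0, 0], [104.5, -347, 0], 1],
  [[0, 0, 0], [104.5, -347, 20], 1],
  [[0, 0, 0], [104.5, -347, 35], 1],
  [[0, 0, 0], [104.5, -347, 40], 1],
  [[0, 0, 0], [104.5, -347, 40], 1],
  [[0, 0, 0], [104.5, -347, 40], 1],
])

```text
t: 11.83
ee_pos: [0.4812, -0.0849, 0.1296]
tcp_rot: [-0.094, 0.996, -0.001, -0.0]
force: [0.4, -0.3, -0.1]
finger_gap: 0.0207
```

Run:
```python
from h import *
T=np.array([0.48397,-0.08901,.056])
c=vision.calibration("wrist");a=vision.grab_frame("wrist");cv2.imwrite("pics/w11.png",a);st()
o=ctrl.get_obs();d=o["ee_pos"]-T;print("TCP rel T",1e3*d@X,1e3*d@Y,o["ee_pos"])
cv2.imwrite("pics/c11.png",cv2.resize(a[150:270,195:320],None,fx=4.8,fy=4.8,interpolation=cv2.INTER_CUBIC))
s=vision.grab_frame("side");cv2.imwrite("pics/c11s.png",cv2.resize(s[120:230,260:360],None,fx=5,fy=5,interpolation=cv2.INTER_CUBIC))
print(proj("wrist",T,c))
```

```text
t 11.88 relX 52.6 relY 3.9 z 130.2 | fX -0.8 fY -0.9 fZ -1.3 gap 20.5 tq [-0.03 -0.03 -0.01]
TCP rel T -1.4808132675645462 3.9965546449072638 [ 0.48177291 -0.08535787  0.13024005]
[[250.68625383 207.05869486]]
```

View pics/c11.png

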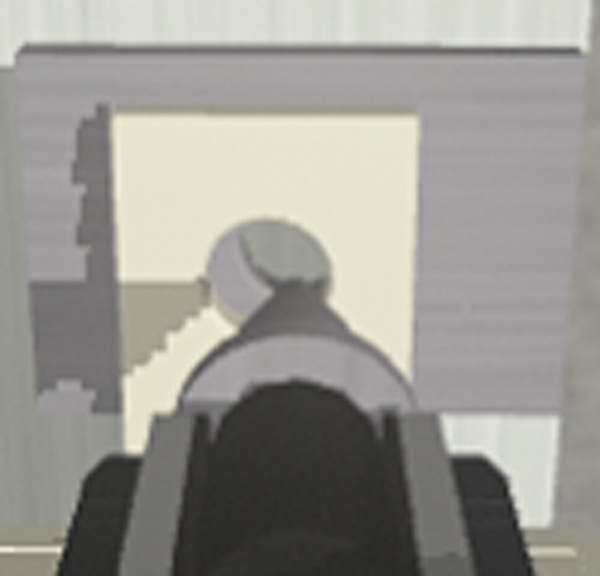

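View pics/c11s.png

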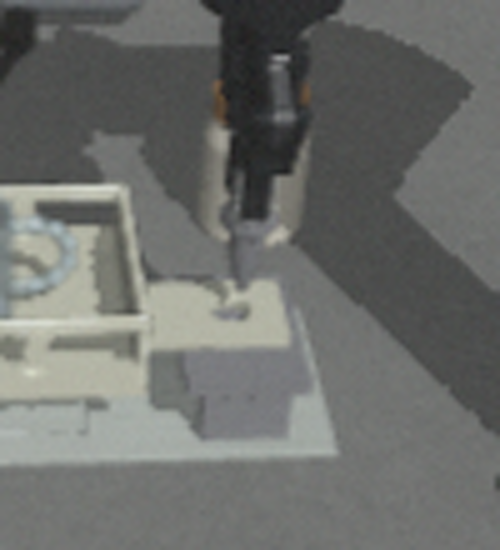

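Run:
```python
from h import *
T=np.array([0.48397,-0.08901,.056])
c=vision.calibration("wrist")
for p in((256.7,208.3),(256.7,211.5)):
    P=onplane("wrist",p,.0722,c)[0]-T; print(1e3*P@X,1e3*P@Y)
st()
```

```text
-4.200611878346402 4.108589689416638
-1.4834329640034003 4.113836238630088
t 11.93 relX 52.8 relY 3.6 z 130.6 | fX 0.4 fY 0.3 fZ -0.7 gap 20.9 tq [ 0.03  0.02 -0.01]
```

Tip stands over the tongue hole, about 1.7 mm to its front and 4.1 mm to the left of its centre, near where I want it. Lowering into the tongue.

Emit:
carry_out([
  [[0, 0, 0], [1, 0, 4], 1],
  [[0, 0, 0], [1, 0, 8], 1],
  [[0, 0, 0], [1, 0, 12], 1],
  [[0, 0, 0], [1, 0, 15], 1],
  [[0, 0, 0], [1, 0, 18], 1],
  [[0, 0, 0], [1, 0, 20], 1],
  [[0, 0, 0], [1, 0, 22], 1],
])

```text
t: 12.52
ee_pos: [0.4809, -0.0858, 0.1082]
tcp_rot: [-0.094, 0.996, -0.001, 0.0]
force: [0.6, -0.9, -0.7]
finger_gap: 0.0204
```

Run:
```python
from h import *
st()
```

```text
t 12.52 relX 51.7 relY 3.6 z 108.2 | fX 0.4 fY -1.0 fZ -0.7 gap 20.4 tq [ 0.01 -0.06  0.01]
```

Emit:
carry_out([
  [[0, 0, 0], [0.3, 0.3, 2], 1],
  [[0, 0, 0], [0.5, 0.5, 4], 1],
  [[0, 0, 0], [0.5, 0.5, 6], 1],
  [[0, 0, 0], [0.5, 0.5, 7], 1],
])

```text
t: 12.85
ee_pos: [0.4812, -0.086, 0.1016]
tcp_rot: [-0.094, 0.996, -0.002, 0.001]
force: [2.5, -2.0, 1.2]
finger_gap: 0.0204
```

Run:
```python
from h import *
st()
```

```text
t 12.85 relX 51.9 relY 3.5 z 101.6 | fX 2.1 fY -2.4 fZ 1.2 gap 20.4 tq [-0.24 -0.4  -0.04]
```

Tongue rim pushes back about 2 N each way (rack friction), so the taper is starting to draw the rack. Continuing in small steps.

Emit:
carry_out([
  [[0, 0, 0], [0.3, 0.5, 1], 1],
  [[0, 0, 0], [0.6, 1, 2], 1],
  [[0, 0, 0], [0.6, 1.3, 3], 1],
  [[0, 0, 0], [0.6, 1.3, 4], 1],
])

```text
t: 13.18
ee_pos: [0.4811, -0.0851, 0.0982]
tcp_rot: [-0.094, 0.996, -0.002, 0.002]
force: [2.0, -1.8, 2.6]
finger_gap: 0.0206
```

Run:
```python
from h import *
st()
```

```text
t 13.18 relX 52.0 relY 4.3 z 98.2 | fX 1.6 fY -2.1 fZ 2.6 gap 20.6 tq [-0.34 -0.48  0.05]
```

Emit:
carry_out([
  [[0, 0, 0], [0.3, 0.3, 1], 1],
  [[0, 0, 0], [0.6, 0.6, 2], 1],
  [[0, 0, 0], [0.8, 0.7, 3], 1],
  [[0, 0, 0], [0.8, 0.7, 4], 1],
  [[0, 0, 0], [0.8, 0.7, 5], 1],
])

```text
t: 13.6
ee_pos: [0.4802, -0.0845, 0.093]
tcp_rot: [-0.094, 0.996, -0.002, 0.002]
force: [2.4, -0.7, 1.9]
finger_gap: 0.0209
```

Run:
```python
from h import *
st();cv2.imwrite("pics/w12.png",vision.grab_frame("wrist"));cv2.imwrite("pics/s12.png",vision.grab_frame("side"))
```

```text
t 13.60 relX 51.2 relY 5.0 z 93.0 | fX 2.2 fY -1.2 fZ 1.9 gap 20.9 tq [-0.38 -0.45  0.06]
```

View pics/w12.png

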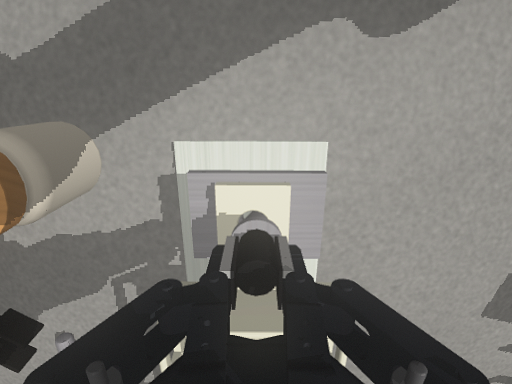

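Emit:
carry_out([
  [[0, 0, 0], [0, 0, 1], 1],
  [[0, 0, 0], [0, 0, 2], 1],
  [[0, 0, 0], [0, 0, 3], 1],
  [[0, 0, 0], [0, 0, 4], 1],
  [[0, 0, 0], [0, 0, 4], 1],
])

```text
t: 14.12
ee_pos: [0.4798, -0.0844, 0.0886]
tcp_rot: [-0.094, 0.996, -0.002, 0.002]
force: [1.5, -1.6, 0.7]
finger_gap: 0.0206
```

Run:
```python
from h import *
st()
```

```text
t 14.12 relX 50.9 relY 5.2 z 88.6 | fX 1.2 fY -1.8 fZ 0.7 gap 20.6 tq [-0.33 -0.45 -0.01]
```

Emit:
carry_out([
  [[0, 0, 0], [0, 0, 1], 1],
  [[0, 0, 0], [0, 0, 2], 1],
  [[0, 0, 0], [0, 0, 3], 1],
  [[0, 0, 0], [0, 0, 4], 1],
  [[0, 0, 0], [0, 0, 4], 1],
])

```text
t: 14.53
ee_pos: [0.4794, -0.0842, 0.084]
tcp_rot: [-0.094, 0.996, -0.002, 0.001]
force: [1.8, -2.3, -0.1]
finger_gap: 0.021
```

Run:
```python
from h import *
st()
```

```text
t 14.53 relX 50.5 relY 5.5 z 84.0 | fX 1.3 fY -2.5 fZ -0.1 gap 21.0 tq [-0.28 -0.43 -0.02]
```

Emit:
carry_out([
  [[0, 0, 0], [0, -0.2, 1], 1],
  [[0, 0, 0], [-0.2, -0.4, 2], 1],
  [[0, 0, 0], [-0.2, -0.4, 3], 1],
  [[0, 0, 0], [-0.2, -0.4, 3], 1],
])

```text
t: 14.87
ee_pos: [0.4793, -0.0844, 0.0806]
tcp_rot: [-0.094, 0.996, -0.001, 0.001]
force: [1.8, -0.3, -1.1]
finger_gap: 0.0209
```

Run:
```python
from h import *
st()
```

```text
t 14.87 relX 50.4 relY 5.4 z 80.6 | fX 1.8 fY -0.7 fZ -1.1 gap 20.9 tq [-0.23 -0.39  0.  ]
```

Emit:
carry_out([
  [[0, 0, 0], [0, 0, 1], 1],
  [[0, 0, 0], [0, 0, 2], 1],
  [[0, 0, 0], [0, 0, 2.5], 1],
  [[0, 0, 0], [0, 0, 2.5], 1],
])

```text
t: 15.2
ee_pos: [0.4795, -0.0843, 0.0782]
tcp_rot: [-0.093, 0.996, -0.001, 0.001]
force: [3.5, -0.7, 0.1]
finger_gap: 0.0204
```

Run:
```python
from h import *
st()
```

```text
t 15.20 relX 50.6 relY 5.4 z 78.2 | fX 3.3 fY -1.3 fZ 0.1 gap 20.4 tq [-0.02 -0.61 -0.  ]
```

Emit:
carry_out([
  [[0, 0, 0], [-0.3, -0.1, 0.7], 1],
  [[0, 0, 0], [-0.5, -0.2, 1.4], 1],
  [[0, 0, 0], [-0.5, -0.2, 2], 1],
  [[0, 0, 0], [-0.5, -0.2, 2], 1],
])

```text
t: 15.53
ee_pos: [0.4801, -0.0843, 0.076]
tcp_rot: [-0.093, 0.996, -0.001, 0.001]
force: [2.6, 0.2, -0.4]
finger_gap: 0.0206
```

Run:
```python
from h import *
st()
```

```text
t 15.53 relX 51.1 relY 5.3 z 76.0 | fX 2.6 fY -0.3 fZ -0.4 gap 20.6 tq [ 0.03 -0.64  0.03]
```

Emit:
carry_out([
  [[0, 0, 0], [-0.3, 0, 1], 1],
  [[0, 0, 0], [-0.3, 0, 2], 1],
  [[0, 0, 0], [-0.3, 0, 3], 1],
  [[0, 0, 0], [-0.3, 0, 3], 1],
])

```text
t: 15.87
ee_pos: [0.4803, -0.0842, 0.0727]
tcp_rot: [-0.093, 0.996, -0.001, 0.001]
force: [3.7, 0.3, -1.1]
finger_gap: 0.0208
```

Run:
```python
from h import *
st()
```

```text
t 15.87 relX 51.4 relY 5.3 z 72.7 | fX 3.7 fY -0.4 fZ -1.1 gap 20.8 tq [ 0.02 -0.62 -0.09]
```

Emit:
carry_out([
  [[0, 0, 0], [-0.4, 0, 1], 1],
  [[0, 0, 0], [-0.4, 0, 2], 1],
  [[0, 0, 0], [-0.4, 0, 3], 1],
  [[0, 0, 0], [-0.4, 0, 3], 1],
])

```text
t: 16.2
ee_pos: [0.4805, -0.0841, 0.0694]
tcp_rot: [-0.093, 0.996, -0.001, 0.001]
force: [2.4, -0.3, -0.9]
finger_gap: 0.0205
```

Run:
```python
from h import *
st();a=vision.grab_frame("wrist");cv2.imwrite("pics/c13.png",cv2.resize(a[150:300,180:335],None,fx=4,fy=4,interpolation=cv2.INTER_CUBIC))
```

```text
t 16.20 relX 51.6 relY 5.4 z 69.4 | fX 2.3 fY -0.7 fZ -0.9 gap 20.5 tq [-0.1  -0.41  0.  ]
```

View pics/c13.png

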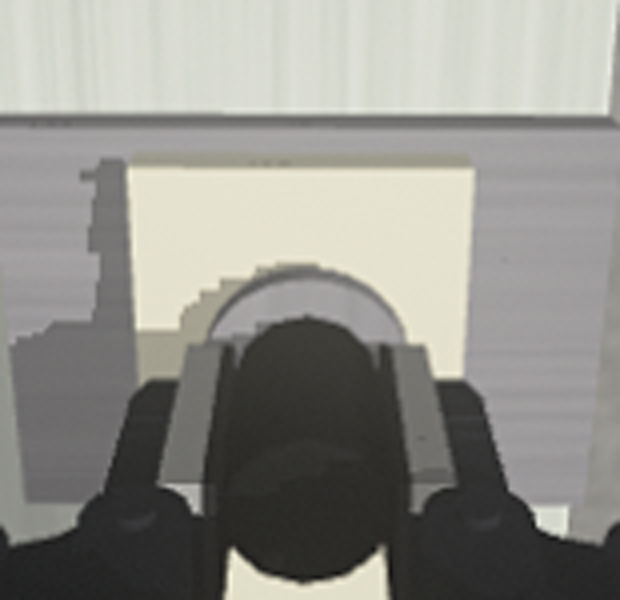

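Nearly seated: the collar is a few millimetres above the tongue. I lower in small steps until contact.

Emit:
carry_out([
  [[0, 0, 0], [0, 0, 0.7], 1],
  [[0, 0, 0], [0, 0, 1.4], 1],
  [[0, 0, 0], [0, 0, 2], 1],
  [[0, 0, 0], [0, 0, 2], 1],
])

```text
t: 16.58
ee_pos: [0.4806, -0.0841, 0.0674]
tcp_rot: [-0.093, 0.996, -0.001, 0.001]
force: [3.1, -0.0, -0.6]
finger_gap: 0.0207
```

Run:
```python
from h import *
st()
```

```text
t 16.58 relX 51.6 relY 5.4 z 67.4 | fX 3.1 fY -0.6 fZ -0.6 gap 20.7 tq [-0.07 -0.47 -0.04]
```

Emit:
carry_out([
  [[0, 0, 0], [0, 0, 0.5], 1],
  [[0, 0, 0], [0, 0, 1], 1],
  [[0, 0, 0], [0, 0, 1.5], 1],
  [[0, 0, 0], [0, 0, 1.5], 1],
])

```text
t: 16.92
ee_pos: [0.4806, -0.0841, 0.0658]
tcp_rot: [-0.093, 0.996, -0.001, 0.001]
force: [2.5, -0.3, -0.5]
finger_gap: 0.0204
```

Run:
```python
from h import *
st()
```

```text
t 16.92 relX 51.7 relY 5.4 z 65.8 | fX 2.4 fY -0.8 fZ -0.5 gap 20.4 tq [-0.04 -0.49 -0.05]
```

Emit:
carry_out([
  [[0, 0, 0], [0, 0, 0.5], 1],
  [[0, 0, 0], [0, 0, 1], 1],
  [[0, 0, 0], [0, 0, 1], 1],
])

```text
t: 17.17
ee_pos: [0.4808, -0.0842, 0.0655]
tcp_rot: [-0.093, 0.996, -0.001, 0.001]
force: [0.4, 1.4, 6.8]
finger_gap: 0.0206
```

Run:
```python
from h import *
st()
```

```text
t 17.17 relX 51.9 relY 5.3 z 65.5 | fX 0.6 fY 1.3 fZ 6.8 gap 20.6 tq [ 0.14  0.02 -0.  ]
```

Emit:
carry_out([
  [[0, 0, 0], [0, 0, 0.4], 1],
  [[0, 0, 0], [0, 0, 0.4], 1],
])

```text
t: 17.33
ee_pos: [0.4808, -0.0841, 0.0655]
tcp_rot: [-0.094, 0.996, -0.001, 0.001]
force: [-0.6, 0.8, 5.5]
finger_gap: 0.0207
```

Run:
```python
from h import *
st();a=vision.grab_frame("wrist");cv2.imwrite("pics/c14.png",cv2.resize(a[150:300,180:335],None,fx=4,fy=4,interpolation=cv2.INTER_CUBIC))
a=vision.grab_frame("side");cv2.imwrite("pics/c14s.png",cv2.resize(a[130:230,160:360],None,fx=4,fy=4,interpolation=cv2.INTER_CUBIC))
```

```text
t 17.33 relX 51.9 relY 5.3 z 65.5 | fX -0.5 fY 0.9 fZ 5.5 gap 20.7 tq [ 0.21  0.05 -0.02]
```

View pics/c14.png

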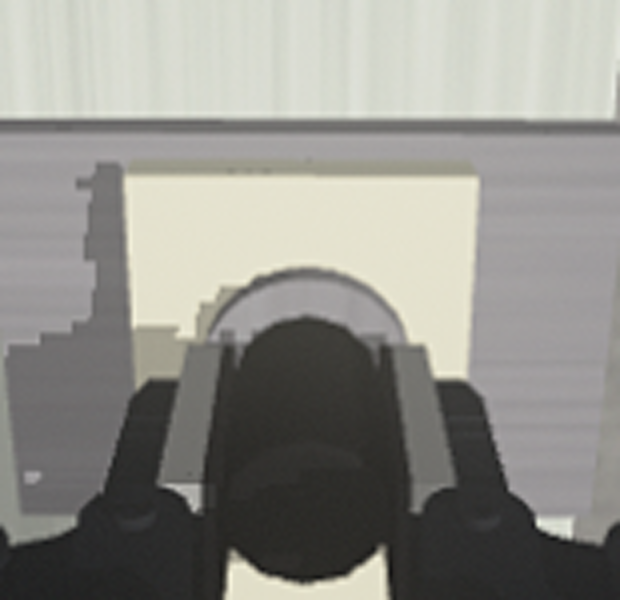

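View pics/c14s.png

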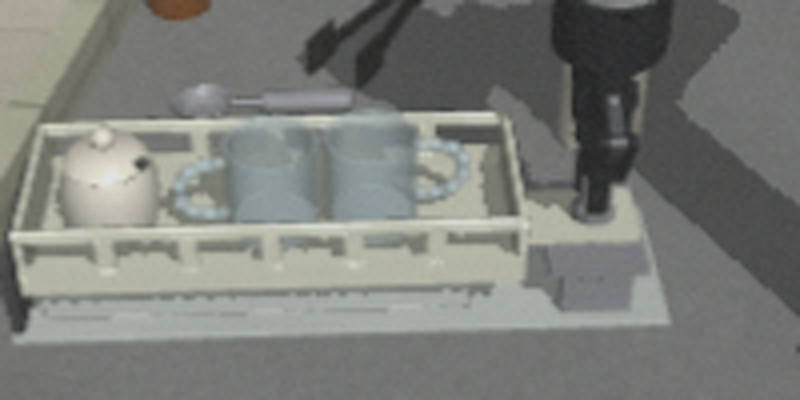

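Collar sits on the tongue, pressed with about 6 N, and everything on the rack stands. Letting go.

Emit:
carry_out([
  [[0, 0, 0], [0, 0, 0], 0.3],
  [[0, 0, 0], [0, 0, 0], 0],
  [[0, 0, 0], [0, 0, 0], -0.3],
  [[0, 0, 0], [0, 0, 0], -0.4],
  [[0, 0, 0], [0, 0, 0], -0.4],
])

```text
t: 17.85
ee_pos: [0.4804, -0.0841, 0.0652]
tcp_rot: [-0.093, 0.996, -0.001, 0.0]
force: [-0.5, 0.0, 0.0]
finger_gap: 0.06
```

Run:
```python
from h import *
st();a=vision.grab_frame("wrist");cv2.imwrite("pics/w15.png",a)
```

```text
t 17.85 relX 51.5 relY 5.5 z 65.2 | fX -0.5 fY 0.1 fZ 0.0 gap 60.0 tq [ 0.05 -0.01 -0.01]
```

View pics/w15.png

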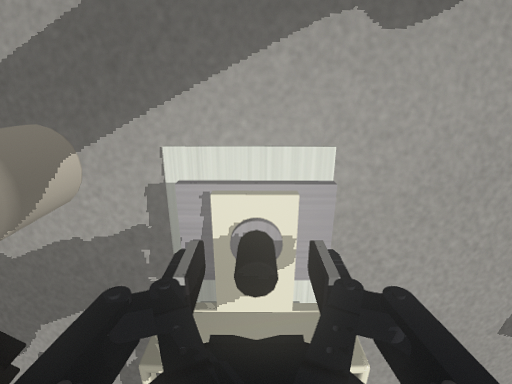

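Released, the fingers are clear of the grip on both sides. I rise straight up and step back.

Emit:
carry_out([
  [[0, 0, 0], [0, 0, -10], -0.4],
  [[0, 0, 0], [0, 0, -30], -0.4],
  [[0, 0, 0], [0, 0, -60], -0.4],
  [[0, 0, 0], [0, 0, -95], -0.4],
  [[0, 0, 0], [10, 0, -120], -0.4],
  [[0, 0, 0], [40, 0, -130], -0.4],
  [[0, 0, 0], [60, 0, -135], -0.4],
  [[0, 0, 0], [60, 0, -135], -0.4],
  [[0, 0, 0], [60, 0, -135], -0.4],
])

```text
t: 18.65
ee_pos: [0.4214, -0.0953, 0.2013]
tcp_rot: [-0.093, 0.996, -0.001, 0.001]
force: [0.0, 0.3, -0.7]
finger_gap: 0.0596
```

Run:
```python
from h import *
import pickle
st();c=vision.calibration("wrist");pickle.dump(c,open("w16.pkl","wb"));a=vision.grab_frame("wrist");cv2.imwrite("pics/w16.png",a)
cv2.imwrite("pics/c16.png",cv2.resize(a[130:270,180:335],None,fx=4,fy=4,interpolation=cv2.INTER_CUBIC))
a=vision.grab_frame("side");cv2.imwrite("pics/s16.png",a);cv2.imwrite("pics/c16s.png",cv2.resize(a[130:230,160:360],None,fx=4,fy=4,interpolation=cv2.INTER_CUBIC))
cv2.imwrite("pics/t16.png",vision.grab_frame("top"))
```

```text
t 18.65 relX -8.6 relY 5.4 z 201.3 | fX 0.1 fY 0.3 fZ -0.7 gap 59.6 tq [ 0.01 -0.08 -0.01]
```

View pics/c16.png

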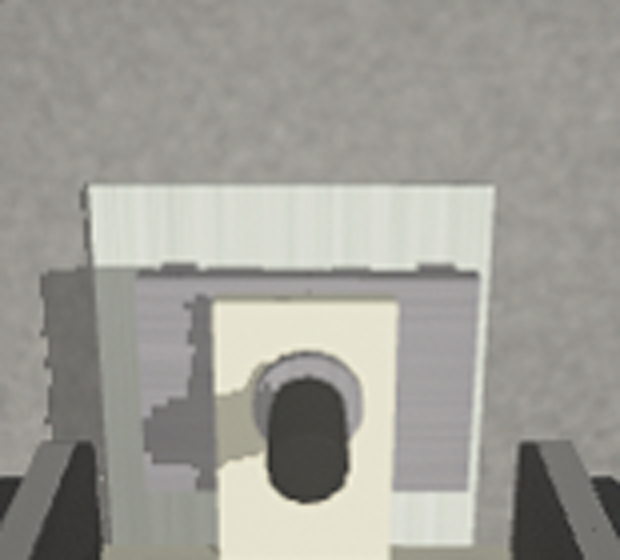

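View pics/c16s.png

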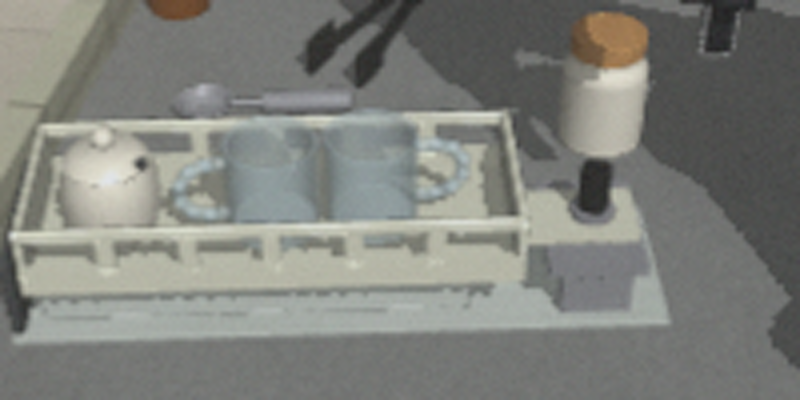

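View pics/t16.png

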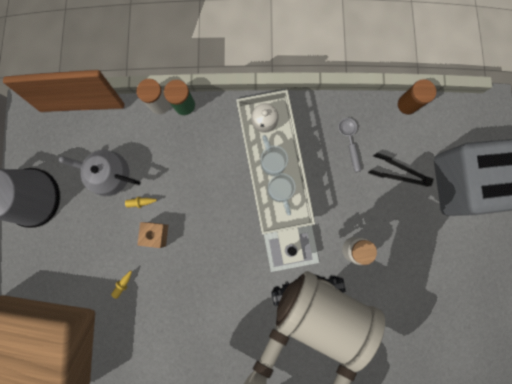

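The pin stands in the tongue hole, wrist crop (307,430), side crop (595,185). I check its height and tilt across the views.

Run:
```python
from h import *
import pickle
c=pickle.load(open("w16.pkl","rb"))
def blk(f,x0,y0,x1,y1,t=75):
    a=cv2.imread(f);m=np.zeros(a.shape[:2],np.uint8);m[y0:y1,x0:x1]=(a[y0:y1,x0:x1].max(2)<t)*255
    cs,_=cv2.findContours(m,0,1);k=max(cs,key=cv2.contourArea);x,y,w,h=cv2.boundingRect(k);print(f,(x,y,w,h),cv2.contourArea(k));M=cv2.moments(k);return (M['m10']/M['m00'],M['m01']/M['m00'])
pw=blk("pics/w16.png",240,215,275,262);ps=blk("pics/s16.png",300,165,320,184);pt=blk("pics/t16.png",284,242,302,260,60)
r=[ray("wrist",pw,c),ray("side",ps),ray("top",pt)]
print(pw,ps,pt,"head",tri(r),"w+s",tri(r[:2]))
top=onplane("wrist",(180+307.5/4-.5,130+464/4-.5),.0965,c); print("top disc",top)
# collar ellipse
print("collar top-edge rim", onplane("wrist",[(180+308/4-.5,130+352/4-.5),(180+254/4-.5,130+400/4-.5),(180+363/4-.5,130+400/4-.5)],.061,c))
T=np.array([0.48397,-0.08901,.056]);h=tri(r)-T;print(1e3*h@X,1e3*h@Y)
```

```text
pics/w16.png (247, 225, 20, 30) 464.5
pics/s16.png (304, 170, 9, 14) 79.0
pics/t16.png (288, 247, 8, 8) 42.5
(256.2529601722282, 239.8241837100825) (308.0886075949367, 176.20042194092827) (291.5960784313725, 250.59607843137252) head [ 0.48054601 -0.0845214   0.07871474] w+s [ 0.48079475 -0.08438594  0.07860646]
top disc [[ 0.47717649 -0.08470063  0.0965    ]]
collar top-edge rim [[ 0.46208775 -0.08749565  0.061     ]
 [ 0.47961737 -0.09981765  0.061     ]
 [ 0.47381422 -0.06934865  0.061     ]]
-2.5310745533174743 5.046273672446079
```

Pin head measures 78.7 mm high against 79 mm nominal when seated. It stands upright, and everything else is in place. Handing in.

```bash
python3 -c "
from plant import hand_in
print(hand_in())"
```

```text
the job is handed in; nothing more can be done
None
```

The job is done and handed in at about 19 s of the 72 s allowed.

**Rack:** I pushed it in by the front wall until it stopped, at about 11 N on the wrist. The two mugs and the sugar pot stayed standing.

**Finding the holes:** Looking down through the tongue hole, I measured the catch plate's hole about 4 mm to the front and 5 mm to the left of the tongue's.

**Pin:** I took the black-gripped pin from its stand and lowered it in small steps, so the taper drew the rack over. Sideways force readings stayed under about 4 N. The collar then met the tongue at about 7 N, and I let go and backed off. These forces were read at the end of each step, not continuously.

**Last checks:**
- The pin head triangulated to 78.7 mm above the table, against 79 mm when seated, and the pin looks upright.
- Gripper force was near zero after release.
- In the last top and side pictures the teapot, canister, squeezer, spoon and stand are where they were.

**Disagreements:**
- The two yellow look-alikes, which started balanced on their tips, fell over early on without the robot going near them. I left them lying.
- Two estimates of the plate hole, from its rim and from the plate's edges, differed by about 1 mm. The forces stayed low, so it did not matter.

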